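# Switch on a battery pack against a stop and hang it on a camera stand

## Robot

A 6-joint arm with a two-finger parallel gripper is mounted at the origin on the work surface. World frame = base frame: x ahead of the robot, y to its left, z up, the work surface at z = 0. Lengths are in m, angles in rad, forces in N, time in s.
With the tool pointing down it reaches from about 0.375 to 0.975 m from the base axis. Payload 3.8 kg.
Tool frame: the origin (TCP) lies at the very end of the fingers, on their centre line; the grasp point (between the pads) lies 19 mm behind it (bot.tcp_to_grasp is the z of the grasp point in the tool frame, in m); z points along the fingers, y is the direction in which the jaws open and shut (so a half turn about z gives the same grasp; the last joint's range is limited). The gripper opens to 85 mm and grips with 20 to 120 N. Pads are 22 mm wide; open, the fingers measure 114 mm over their backs; the gripper's body (76 mm by 85 mm) begins 54 mm behind the grasp point. The pads swing forward as they close: fully open they stand 13 mm farther back than shut.
Start: joints at [1.161, 0.264, 1.604, -0, 1.274, -0.037], TCP at [0.246, 0.629, 0.231] pointing down, gripper open.
Joint ranges: [-2.63, 2.63], [-0.94, 2.18], [0.31, 2.57], [-1.31, 4.45], [0, 2.66], [-2.55, 2.55]. Speed limits (rad/s): [2.57, 2.57, 3.14, 3.14, 3.14, 3.14].

## Interface

Orientations are given as a rotation vector (axis times angle).
In Python, from workcell import status, vision, job, bot gives the robot as it stands.
- The arm moves only by the tool apply_moves, never from a script. Its argument "deltas" is a list of rows, each a list of 7 numbers: the shift along the tool's x, y, z in m, then the turn, a rotation vector about the tool's x, y, z in rad, then the closure, from 0 (fully open) to 1 (shut). In form: [[x, y, z, rx, ry, rz, jaw], ...]. A call has 1 to 8 rows; each row is the pose to reach, as a shift and turn from the pose commanded when the call began, along the tool's axes at that moment; what a row does not reach only later rows make up. A row lasts 1/12 s, in which the tool goes at most 41.7 mm and 7.16 degrees, less where a joint would pass 70% of its speed; a pose out of reach is approached as far as the arm can. A call with a gripper value outside its range is refused whole. The fingers move at their own pace and stop on an object; "squeeze" is the grip in N (left out, the last holds). Time passes only in rows, so rows that repeat a pose let the fingers close. It gives the time, the measured TCP pose, the force and the opening at its end, in the units of the state.
- status.read_state(): the state, without advancing time (a new reading comes with each control period).
- vision.read_camera(name): name is "side" or "top" or "wrist"; returns the picture (420x560x3 uint8, red, green, blue); there is no depth.
- vision.get_calibration(name): a dict with "fov_y" (degrees; the focal length in pixels is half the picture's height over the tangent of half this angle, whatever the lens; pixels are square), "cx", "cy" (the principal point, pixels), "R" (3x3) and "t" (3): a world point X has camera coordinates R X + t; the wrist camera has in their place "tool_from_camera" (4x4, takes a point from camera to tool coordinates, whose origin is the TCP and whose axes are the flange's). Camera axes: x right, y down, z forward; pixel columns grow to the right and rows downward; lengths in m; the calibration is good to about 2 mm. A picture is of the moment at which its call begins: read the wrist's pose just before it. get_calibration takes no time and is no camera call.
- job.finish_job(): hands the job in, once; it reports no verdict.
The state is a dict: "time": time; "q": joint angles; "joint_vel": joint speeds; "joint_torque": joint torques, N m; "tool_pos": TCP position; "tcp_rot": TCP orientation; "wrist_force": force on the tool from outside, world axes, zero at the start; "torque": the same for the moment, N m; "width": opening from 0.0 (shut) to 1.0 (fully open).
Only numpy, scipy, OpenCV 4.12 (cv2) and the standard library are available. Lean on these libraries where they do the work, as an engineer would, in place of code of your own. Each camera call takes 0.05 s, during which the arm holds its last target. There are 200 camera calls.

## Task

Get the red battery pack running and onto the camera stand: bring it up to the fixed aluminium stop bar and, with the bar bracing it from behind, push the green switch on its front fully in. Then hang the pack by its black handle across both arms of the stand's twin hook, well inside the upturned tips, and let go. Leave the other things on the table where they are.

Things in the scene. Friction and masses are not known exactly. Their poses are not given: they have to be found in the camera images.
- pack_center (a point): Centre of the loose red battery pack's housing, 30 mm above its underside. The housing is a box 90 mm (x) by 120 mm (y) by 60 mm (z) with ribbed sides, about 0.4 to 0.5 kg; axes x, y, z are the pack's own, z up. The green switch is on the middle of its -x face (front); the +x face (back) is plain and goes against the stop bar. A stiff black handle stands on the top.
- handle (a point): Middle of the pack's handle bar, 90 mm above pack_center (120 mm above the pack's underside); same axes as the pack. The bar is square, 14 mm thick, 120 mm long along the pack's y; it is carried at both ends by 14 mm square posts centred 53 mm either side, so the opening under it is 92 mm wide and 53 mm high (housing top to bar underside). Highest point of the pack: 127 mm.
- switch (a joint): Travel of the green push switch in m: 0 is out (off), 0.009 is fully in (on). It moves along the pack's +x. It needs about 11 N all the way and stays where it is left (no spring); that is more than it takes to slide the pack on the table, so unbraced the pack slides away instead.
- switch_face (a point): Centre of the outer face of the green switch cap, a disc 32 mm across, 34 mm above the pack's underside. With the switch out it lies 14 mm in front of the housing's front face (59 mm from the pack's centre, along the pack's -x); fully in, 5 mm in front. It moves with the cap.
- stop: Fixed stop bar, screwed to the table: an aluminium profile with a black rubber face towards the robot. 220 mm long (y), 45 mm high (two screw heads to 55 mm), origin at its underside's centre; the bracing face is the flat upright plane 24 mm from the origin along its own -x.
- stand: Fixed camera stand: base plate 170 by 150 mm, 12 mm thick, a 30 mm square post to 205 mm (hook block to 210 mm) and behind it (+x) a red twin-lens camera up to 148 mm high. Origin on the table under the post's front face. The twin hook points along the stand's own -x: two level round steel arms 10 mm thick, 30 mm either side of the middle, 200 mm above the table at their axis, reaching 130 mm from the origin, then bent up: tips end 143 mm out, topmost 218 mm above the table.
- hook_seat (a point): Where the middle of the handle bar (point handle) lies when the pack hangs properly: 80 mm from the stand's origin along its -x, midway between the arms, 212 mm above the table (bar resting on the arms). Axes as the stand's. The pack hangs with its y across the arms, either way round.
- spool: bystander: grey and orange filament spool lying flat, 200 mm across, 56 mm high; origin under its centre
- mug: bystander: white mug, 82 mm across, 95 mm high; origin under its centre
- tape: bystander: blue tape roll lying flat, 100 mm across, 48 mm high; origin under its centre
- screwdriver: bystander: screwdriver, 200 mm long along its x, lying between stop and stand; origin at its underside, near its middle
- glue: bystander: yellow bottle, 60 mm across, 150 mm high; origin under its centre
- wrench: bystander: wrench, 190 mm long along its x, lying flat; origin at its underside, near its middle
Not all that is in view belongs to the job. What is shaped like the part that bears pack_center but turquoise is not meant.

How it is judged:
By the outcome, as a careful person would: the job done as asked, in the order asked, and still so for the second after the job is handed in, with the robot touching nothing.
It also fails if it takes over 72 s, if anything falls off the work surface, if the arm or the gripper's body presses on something with over 40 N, if the wrist force passes 120 N, or if a joint passes its speed limit or range.

## Working session

There is one attempt and no reset: what is moved stays moved. The work goes in short steps, Python scripts to look and compute and a tool call to move; the robot and the scene stay as the last step left them, time stands still between calls to the robot, and variables do not carry over. Pictures are saved under pics/ and viewed, about 8 in all and at most 12, crops included, and the job is handed in when it is done.

Besides the shell and the picture viewer there is one more tool, called as name(argument=value, ...), one argument or row to a line, values as JSON. apply_moves: Moves the arm, as the interface text tells. Its arguments: {"type":"object","properties":{"deltas":{"type":"array","items":{"type":"array","items":{"type":"number"}}},"squeeze":{"type":"number"}},"required":["deltas"]}

```bash
ls; mkdir -p pics; python3 - <<'E'
from workcell import status, vision, job, bot
import cv2,numpy as np
s=status.read_state(); print({k:np.round(v,3) for k,v in s.items()})
for n in ['top','side']:
    im=vision.read_camera(n); cv2.imwrite(f'pics/{n}0.png',im[:,:,::-1]); 
    c=vision.get_calibration(n); print(n,{k:np.round(v,3) for k,v in c.items()}, -np.array(c['R']).T@c['t'])
print(vision.get_calibration('wrist'),bot.tcp_to_grasp)
E
```

```text
pics
{'time': np.float64(0.0), 'q': array([ 1.161,  0.265,  1.605,  0.   ,  1.274, -0.037]), 'joint_vel': array([-0.002,  0.   , -0.   , -0.   , -0.   ,  0.   ]), 'joint_torque': array([-1.0000e-03, -5.1510e+01, -3.6732e+01, -0.0000e+00,  1.3000e-02,
        0.0000e+00]), 'tool_pos': array([0.246, 0.628, 0.23 ]), 'tcp_rot': array([-0.582, -3.087,  0.004]), 'wrist_force': array([0.43 , 0.256, 0.279]), 'torque': array([-0.009,  0.036, -0.032]), 'width': np.float64(0.996)}
top {'fov_y': np.float64(54.465), 'cx': np.float64(282.708), 'cy': np.float64(209.296), 'R': array([[-0.022, -1.   ,  0.008],
       [-0.996,  0.021, -0.082],
       [ 0.082, -0.01 , -0.997]]), 't': array([0.021, 0.544, 1.437])} [0.42471651 0.02469766 1.47615138]
side {'fov_y': np.float64(50.726), 'cx': np.float64(279.182), 'cy': np.float64(217.524), 'R': array([[ 0.896, -0.444,  0.011],
       [-0.254, -0.532, -0.808],
       [ 0.364,  0.721, -0.59 ]]), 't': array([-0.474,  0.26 ,  1.154])} [ 0.07068198 -0.90357534  0.89562067]
{'fov_y': 61.07040291566605, 'cx': 281.04803472122813, 'cy': 219.45460795967688, 'tool_from_camera': array([[-3.38157001e-04, -9.60178331e-01, -2.79387648e-01,
         7.13196898e-02],
       [ 9.99999941e-01, -3.40355941e-04, -4.06409593e-05,
         9.27277936e-06],
       [-5.60686774e-05, -2.79387645e-01,  9.60178390e-01,
        -1.42977471e-01],
       [ 0.00000000e+00,  0.00000000e+00,  0.00000000e+00,
         1.00000000e+00]])} -0.0187
```

View pics/top0.png

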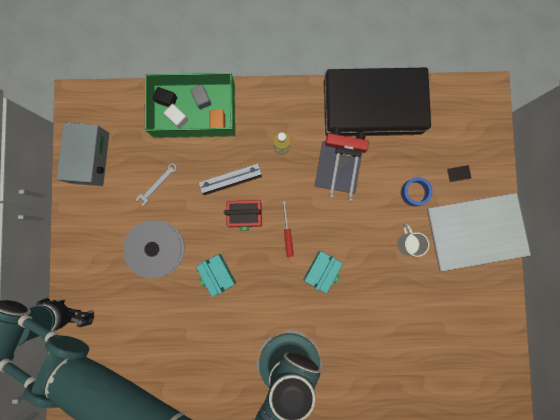

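View pics/side0.png

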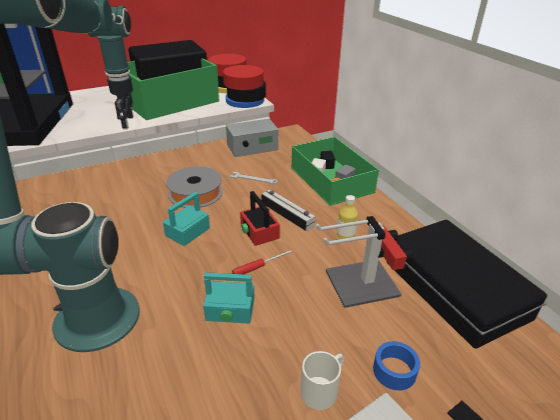

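Candidates: the red pack at top (243,213) / side (260,222); turquoise ones at top (215,274) and (323,271). Only the red one fits "red battery pack" (the other red item, the camera at (347,143), is on the stand). Confirming in an enlarged crop and measuring.

```bash
cat > h.py <<'E'
from workcell import status, vision, job, bot
import cv2,numpy as np
from scipy.spatial.transform import Rotation as Ro
def cam(n,st=None):
    c=vision.get_calibration(n); f=210/np.tan(np.radians(c['fov_y']/2))
    if n=='wrist':
        T=np.eye(4);T[:3,:3]=Ro.from_rotvec(st['tcp_rot']).as_matrix();T[:3,3]=st['tool_pos']
        W=T@np.array(c['tool_from_camera']);R=W[:3,:3].T;t=-R@W[:3,3]
    else: R=np.array(c['R']);t=np.array(c['t'])
    return f,c['cx'],c['cy'],R,t
def onz(C,uv,z):
    f,cx,cy,R,t=C; uv=np.atleast_2d(uv).astype(float)
    d=np.c_[(uv[:,0]-cx)/f,(uv[:,1]-cy)/f,np.ones(len(uv))]@R; o=-R.T@t
    return o+d*((z-o[2])/d[:,2])[:,None]
def proj(C,X):
    f,cx,cy,R,t=C; p=np.atleast_2d(X)@R.T+t
    return np.c_[f*p[:,0]/p[:,2]+cx,f*p[:,1]/p[:,2]+cy]
def red(im):
    h=cv2.cvtColor(im,cv2.COLOR_RGB2HSV);return (((h[...,0]<6)|(h[...,0]>174))&(h[...,1]>150)&(h[...,2]>60)).astype(np.uint8)
def shot(n,name):
    st=status.read_state(); im=vision.read_camera(n); cv2.imwrite(f'pics/{name}.png',im[:,:,::-1]); return im,cam(n,st)
E
python3 - <<'E'
from h import *
im=cv2.imread('pics/top0.png'); 
cv2.imwrite('pics/c1.png',cv2.resize(im[120:270,190:370],None,fx=4.4,fy=4,interpolation=cv2.INTER_CUBIC)[:600])
C=cam('top')
m=red(im[:,:,::-1]); n,l,s,c=cv2.connectedComponentsWithStats(m)
for i in range(1,n):
    if s[i,4]>25: 
        ct=np.argwhere(l==i)[:,::-1].astype(np.float32); r=cv2.minAreaRect(ct); print(s[i],r, onz(C,c[i],.06).round(3))
for nm,uv,z in [('spool',(153,249),.056),('stop ends',[(201,186),(260,170)],.045),('hook tips',[(333,197),(351,199)],.218),('tools',[(285,202),(290,256)],0.01),('glue',(282,137),.15),('packhandle ends',[(225,211),(261,212)],.127)]:
    print(nm,onz(C,uv,z).round(3).tolist())
E
```

```text
[326 133  43  19 470] ((346.9075927734375, 142.03578186035156), (41.96700668334961, 12.878944396972656), 9.7824068069458) [[ 0.776 -0.221  0.06 ]]
[227 200  34  12  80] ((243.5, 205.5), (11.0, 33.0), 90.0) [[0.567 0.153 0.06 ]]
[227 214  35  13 114] ((243.9709014892578, 220.09771728515625), (11.284452438354492, 34.24024963378906), 88.15238952636719) [[0.497 0.149 0.06 ]]
[284 229   9  28 169] ((288.3232116699219, 242.4085235595703), (27.387022018432617, 6.29459810256958), 83.6598129272461) [[ 0.425 -0.007  0.06 ]]
spool [[0.413, 0.461, 0.056]]
stop ends [[0.631, 0.297, 0.045], [0.684, 0.087, 0.045]]
hook tips [[0.563, -0.145, 0.218], [0.556, -0.201, 0.218]]
tools [[0.571, 0.001, 0.01], [0.377, -0.013, 0.01]]
glue [[0.774, 0.008, 0.15]]
packhandle ends [[0.534, 0.202, 0.127], [0.528, 0.083, 0.127]]
```

View pics/c1.png

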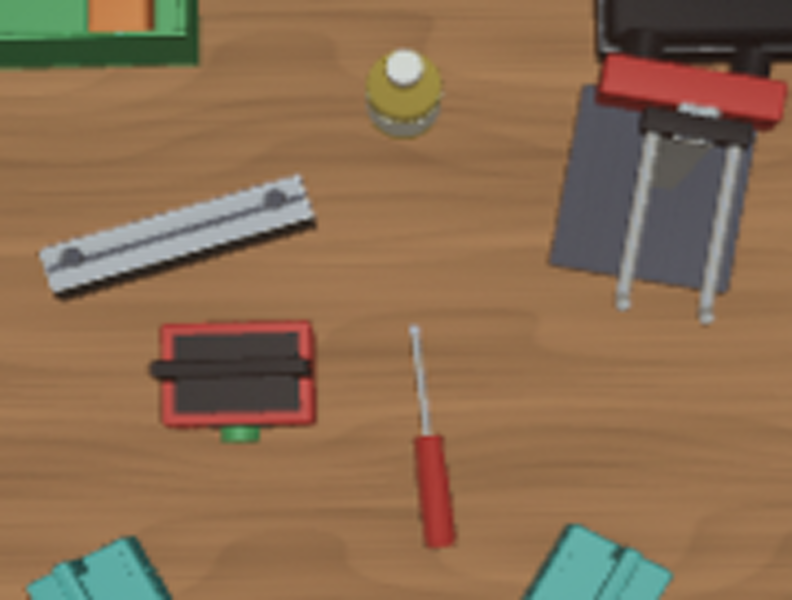

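The crop confirms it: red housing at about (240,372) in the crop, black handle across it, green switch below (towards the robot). I'll go above it for a closer wrist view.

```bash
cat >> h.py <<'E'
def delta(p,yaw,st=None):
    "shift/turn in tool axes to reach pos p, tool down with tool x at world angle yaw"
    st=st or status.read_state(); R0=Ro.from_rotvec(st['tcp_rot'])
    c,s=np.cos(yaw),np.sin(yaw); R1=Ro.from_matrix(np.array([[c,s,0],[s,-c,0],[0,0,-1]]))
    print('delta',R0.inv().apply(np.array(p)-st['tool_pos']).round(4).tolist(),(R0.inv()*R1).as_rotvec().round(4).tolist(),
      'now',st['tool_pos'].round(4),'F',st['wrist_force'].round(1),'w',round(st['width'],3),'t',round(st['time'],2),'q',np.round(st['q'],2))
E
python3 -c "
from h import *
delta((.52,.15,.33),1.75)"
```

```text
delta [-0.4297, -0.3454, -0.0993] [-0.0019, 0.001, 1.0187] now [0.2456 0.628  0.2301] F [ 0.2  0.3 -0.7] w 1.002 t 0.1 q [ 1.16  0.26  1.61  0.    1.27 -0.04]
```

apply_moves(
  deltas=[
    [-0.43,-0.345,-0.1,0,0,1.02,0],
    [-0.43,-0.345,-0.1,0,0,1.02,0],
    [-0.43,-0.345,-0.1,0,0,1.02,0],
    [-0.43,-0.345,-0.1,0,0,1.02,0],
    [-0.43,-0.345,-0.1,0,0,1.02,0],
    [-0.43,-0.345,-0.1,0,0,1.02,0],
    [-0.43,-0.345,-0.1,0,0,1.02,0],
    [-0.43,-0.345,-0.1,0,0,1.02,0],
  ],
)

```text
time: 0.77
tool_pos: [0.4096, 0.3423, 0.2907]
tcp_rot: [-1.998, -2.424, 0.001]
wrist_force: [0.8, 0.5, 0.6]
width: 0.999
```

```bash
python3 -c "
from h import *
delta((.52,.15,.33),1.75)"
```

```text
delta [-0.2099, 0.0716, -0.0393] [-0.0005, 0.0003, 0.0131] now [0.4096 0.3423 0.2907] F [0.8 0.5 0.6] w 0.999 t 0.77 q [ 0.65 -0.04  1.83 -0.    1.35  0.46]
```

apply_moves(
  deltas=[
    [-0.21,0.072,-0.039,0,0,0.013,0],
    [-0.21,0.072,-0.039,0,0,0.013,0],
    [-0.21,0.072,-0.039,0,0,0.013,0],
    [-0.21,0.072,-0.039,0,0,0.013,0],
    [-0.21,0.072,-0.039,0,0,0.013,0],
    [-0.21,0.072,-0.039,0,0,0.013,0],
    [-0.21,0.072,-0.039,0,0,0.013,0],
    [-0.21,0.072,-0.039,0,0,0.013,0],
  ],
)

```text
time: 1.43
tool_pos: [0.5214, 0.1517, 0.3294]
tcp_rot: [-2.009, -2.414, 0.0]
wrist_force: [0.1, 0.7, 0.2]
width: 1.001
```

```bash
python3 -c "
from h import *
im,C=shot('wrist','w1'); delta((.52,.15,.33),1.75)
print(proj(C,[[.53,.143,.12],[.657,.192,.045],[.56,-.17,.218]]))"
```

```text
delta [-0.0024, -0.0013, -0.0009] [-0.0013, -0.0007, 0.0049] now [0.5208 0.1526 0.3291] F [-0.6  0.3 -1. ] w 1.002 t 1.48 q [ 0.24 -0.03  1.76  0.    1.42  0.05]
[[288.32881248 199.50339155]
 [399.06528537 164.86368171]
 [261.11082853 528.85427136]]
```

View pics/w1.png

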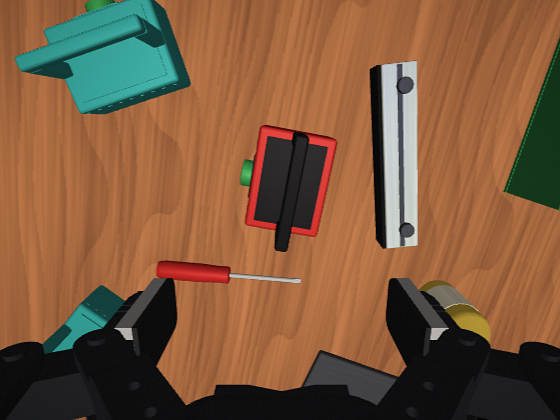

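The wrist view shows the red pack with top corners near (262,126), (336,140), (316,236), (246,224), its switch at (247,173), handle bar from (301,133) to (282,250), and the stop with rubber face along u≈370–385. Now exact edges.

```bash
cat > m1.py <<'E'
from h import *
im=cv2.imread('pics/w1.png')[:,:,::-1].copy(); st=status.read_state(); C=cam('wrist',st)
m=red(im); m[:100]=0;m[252:]=0;m[:,:235]=0;m[:,345:]=0
ct=np.argwhere(m)[:,::-1]
# project red pixels to z=.06 and fit rectangle
P=onz(C,ct,.06)[:,:2].astype(np.float32); r=cv2.minAreaRect(P*1000); print('red top rect',r, cv2.boxPoints(r).round(1).tolist())
g=cv2.cvtColor(im,cv2.COLOR_RGB2GRAY).astype(float)
h=cv2.cvtColor(im,cv2.COLOR_RGB2HSV)
gm=((h[...,0]>45)&(h[...,0]<75)&(h[...,1]>120)); gm[:150]=0;gm[200:]=0;gm[:,:230]=0;gm[:,270:]=0
print('green', onz(C,np.argwhere(gm)[:,::-1].mean(0),.034))
# stop: per row, wood->black edge and black->alu edge
a=[];b=[]
for v in range(75,240,4):
    row=g[v,355:405]; d=np.diff(cv2.GaussianBlur(row[None],(3,1),0)[0]); i=d[:25].argmin(); j=i+2+d[i+2:i+28].argmax(); a.append((355.5+i,v)); b.append((355.5+j,v))
for n,q,z in (('bottom',a,0),('top',b,.045)):
    X=onz(C,q,z)[:,:2]; c=X.mean(0); u=np.linalg.svd(X-c)[2][0]; u*=np.sign(u[1]); yaw=np.arctan2(-u[0],u[1]); res=np.abs((X-c)@[np.cos(yaw),np.sin(yaw)])
    print(n,c,'yaw',yaw,'n.c',c@[np.cos(yaw),np.sin(yaw)],res.max())
print('handle ends',onz(C,[(301,133),(282,250)],.127), 'stop top face ends',onz(C,[(384,66),(417,61),(417,245),(385,248)],.045).round(4).tolist())
E
python3 m1.py
```

```text
red top rect ((530.052734375, 150.60015869140625), (89.26566314697266, 120.29823303222656), 0.14743837714195251) [[485.29998779296875, 210.60000610351562], [485.6000061035156, 90.30000305175781], [574.7999877929688, 90.5999984741211], [574.5, 210.89999389648438]]
green [[0.47723293 0.14894189 0.034     ]]
bottom [0.63530687 0.19137102] yaw 0.29283042887800487 n.c 0.6635040787495322 0.0007848898874112284
top [0.63596149 0.1967182 ] yaw 0.29242098355019674 n.c 0.6656723544158938 0.0006130027788999949
handle ends [[0.52852869 0.21083866 0.127     ]
 [0.53252385 0.09174244 0.127     ]] stop top face ends [[0.6097, 0.2958, 0.045], [0.6443, 0.3075, 0.045], [0.7064, 0.0989, 0.045], [0.6674, 0.0875, 0.045]]
```

```bash
python3 -c "
from h import *
delta((.5305,.151,.102),1.574)"
```

```text
delta [-0.0035, 0.0096, 0.2271] [-0.0014, -0.0006, 0.1809] now [0.5208 0.1526 0.3291] F [-0.6  0.3 -1. ] w 1.002 t 1.48 q [ 0.24 -0.03  1.76  0.    1.42  0.05]
```

apply_moves(
  deltas=[
    [-0.003,0.0096,0.03,0,0,0.1,0],
    [-0.003,0.0096,0.065,0,0,0.18,0],
    [-0.003,0.0096,0.1,0,0,0.18,0],
    [-0.003,0.0096,0.135,0,0,0.18,0],
    [-0.003,0.0096,0.17,0,0,0.18,0],
    [-0.003,0.0096,0.2,0,0,0.18,0],
    [-0.003,0.0096,0.22,0,0,0.18,0],
    [-0.003,0.0096,0.227,0,0,0.18,0],
  ],
)

```text
time: 2.15
tool_pos: [0.5266, 0.1522, 0.0979]
tcp_rot: [-2.21, -2.226, 0.011]
wrist_force: [-1.0, -0.7, -0.5]
width: 0.996
```

```bash
python3 -c "
from h import *
delta((.5305,.151,.102),1.574)"
```

```text
delta [-0.0012, 0.0038, -0.0042] [-0.0086, 0.0016, 0.0042] now [0.5266 0.1522 0.0979] F [-1.  -0.7 -0.5] w 0.996 t 2.15 q [0.24 0.15 2.   0.   1.   0.23]
```

apply_moves(
  deltas=[
    [-0.0005,0.001,0,0,0,0.002,0],
    [-0.0005,0.001,0,0,0,0.002,0],
  ],
)

```text
time: 2.32
tool_pos: [0.5323, 0.1519, 0.1032]
tcp_rot: [2.217, 2.226, 0.0]
wrist_force: [0.1, -0.7, 1.1]
width: 0.999
```

```bash
python3 -c "
from h import *
delta((.5305,.151,.102),1.574)"
```

```text
delta [-0.0009, -0.0018, 0.0012] [0.0002, -0.0002, 0.0011] now [0.5323 0.1519 0.1032] F [ 0.1 -0.7  1.1] w 0.999 t 2.32 q [0.23 0.15 1.99 0.   1.   0.23]
```

Settled; close on the bar.

apply_moves(
  deltas=[
    [0,-0.0015,0.001,0,0,0,0.5],
    [0,-0.0015,0.001,0,0,0,1],
    [0,-0.0015,0.001,0,0,0,1],
    [0,-0.0015,0.001,0,0,0,1],
    [0,-0.0015,0.001,0,0,0,1],
    [0,-0.0015,0.001,0,0,0,1],
    [0,-0.0015,0.001,0,0,0,1],
    [0,-0.0015,0.001,0,0,0,1],
  ],
  squeeze=60,
)

```text
time: 2.98
tool_pos: [0.5316, 0.1509, 0.1024]
tcp_rot: [2.218, 2.224, 0.002]
wrist_force: [1.0, -0.5, 2.3]
width: 0.151
```

```bash
python3 -c "
from h import *
delta((.5305,.151,.117),1.574)
delta((.575,.173,.117),1.5708+.2926)"
```

```text
delta [0.0001, -0.0011, -0.0146] [0.0018, -0.0003, -0.0004] now [0.5316 0.1509 0.1024] F [ 1.  -0.5  2.3] w 0.151 t 2.98 q [ 0.23  0.15  1.99 -0.    1.    0.23]
delta [0.0219, 0.0435, -0.0145] [0.0018, -0.0001, -0.2898] now [0.5316 0.1509 0.1024] F [ 1.  -0.5  2.3] w 0.151 t 2.98 q [ 0.23  0.15  1.99 -0.    1.    0.23]
```

apply_moves(
  deltas=[
    [0,0,-0.007,0,0,0,1],
    [0,0,-0.015,0,0,0,1],
    [0.007,0.014,-0.015,0,0,-0.1,1],
    [0.014,0.029,-0.015,0,0,-0.2,1],
    [0.022,0.043,-0.015,0,0,-0.29,1],
    [0.022,0.043,-0.015,0,0,-0.29,1],
    [0.022,0.043,-0.015,0,0,-0.29,1],
    [0.022,0.043,-0.015,0,0,-0.29,1],
  ],
)

```text
time: 3.65
tool_pos: [0.5724, 0.1727, 0.1161]
tcp_rot: [-1.874, -2.52, 0.003]
wrist_force: [-0.5, -0.1, -4.2]
width: 0.15
```

```bash
python3 -c "
from h import *
delta((.586,.176,.1045),1.5708+.2926)
delta((.593,.178,.1035),1.5708+.2926)"
```

```text
delta [-0.0007, 0.014, 0.0116] [-0.0027, -0.0, -0.0005] now [0.5724 0.1727 0.1161] F [-0.5 -0.1 -4.2] w 0.15 t 3.65 q [ 0.25  0.22  1.88 -0.    1.04 -0.04]
delta [-0.0008, 0.0212, 0.0126] [-0.0027, -0.0, -0.0005] now [0.5724 0.1727 0.1161] F [-0.5 -0.1 -4.2] w 0.15 t 3.65 q [ 0.25  0.22  1.88 -0.    1.04 -0.04]
```

apply_moves(
  deltas=[
    [0,0.005,0.004,0,0,0,1],
    [0,0.01,0.009,0,0,0,1],
    [0,0.014,0.0125,0,0,0,1],
    [0,0.016,0.0125,0,0,0,1],
    [0,0.018,0.0125,0,0,0,1],
    [0,0.02,0.0125,0,0,0,1],
    [0,0.02,0.0125,0,0,0,1],
  ],
)

```text
time: 4.23
tool_pos: [0.5918, 0.1785, 0.1038]
tcp_rot: [-1.872, -2.52, 0.004]
wrist_force: [-2.8, -1.4, -3.7]
width: 0.15
```

```bash
python3 -c "
from h import *
im,C=shot('wrist','w2');delta((.593,.178,.1025),1.5708+.2926)
im,C=shot('top','t2');cv2.imwrite('pics/t2c.png',cv2.resize(im[140:250,170:300,::-1],None,fx=5,fy=5,interpolation=cv2.INTER_CUBIC))
"
```

```text
delta [-0.0008, 0.001, 0.0014] [-0.0026, -0.0001, 0.0003] now [0.5918 0.1785 0.1039] F [-3.4 -0.6 -4.3] w 0.155 t 4.28 q [ 0.25  0.27  1.85 -0.    1.03 -0.04]
```

View pics/w2.png

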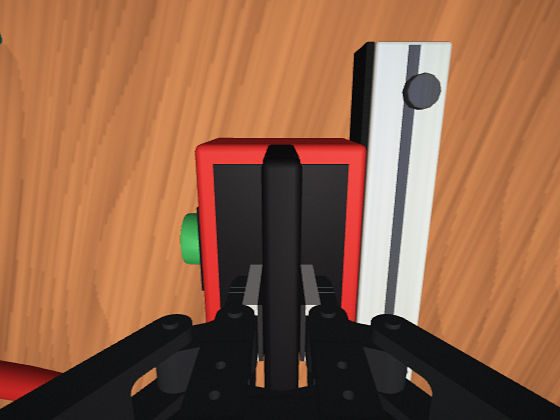

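The wrist view shows the pack's back at the stop (edge u≈362), nearly parallel, switch at (190,238). A light touch force is present and the pack is still slightly off the table: press in 2 mm, lower, release.

apply_moves(
  deltas=[
    [0,0.001,0.0,0,0,0,1],
    [0,0.002,0.001,0,0,0,1],
    [0,0.002,0.002,0,0,0,1],
    [0,0.002,0.002,0,0,0,1],
  ],
)

```text
time: 4.67
tool_pos: [0.5926, 0.1787, 0.1031]
tcp_rot: [-1.872, -2.52, 0.006]
wrist_force: [-9.4, -2.6, 4.6]
width: 0.152
```

```bash
python3 -c "
from h import *
delta((.593,.178,.1025),1.5708+.2926)
"
```

```text
delta [-0.0008, 0.0002, 0.0006] [-0.0048, 0.0, 0.0004] now [0.5926 0.1787 0.1031] F [-9.4 -2.6  4.6] w 0.152 t 4.67 q [ 0.25  0.27  1.85 -0.    1.03 -0.04]
```

apply_moves(
  deltas=[
    [0,0,0,0,0,0,0],
    [0,0,0,0,0,0,0],
    [0,0,0,0,0,0,0],
    [0,0,-0.02,0,0,0,0],
    [0,0,-0.05,0,0,0,0],
    [0,0,-0.08,0,0,0,0],
    [0,0,-0.1,0,0,0,0],
    [0,0,-0.1,0,0,0,0],
  ],
)

```text
time: 5.33
tool_pos: [0.5995, 0.1807, 0.2099]
tcp_rot: [1.868, 2.515, 0.017]
wrist_force: [1.3, -0.0, 0.7]
width: 0.999
```

```bash
python3 - <<'E'
from h import *
a=.2926; n=np.array([np.cos(a),np.sin(a)])
im,C=shot('wrist','w3'); 
m=red(im); k,l,s,c=cv2.connectedComponentsWithStats(m); print(s[s[:,4]>300])
ct=np.argwhere(m)[:,::-1]; P=onz(C,ct,.06)[:,:2]; P=P[np.linalg.norm(P-[.593,.178],axis=1)<.085].astype(np.float32)
r=cv2.minAreaRect(P*1000); print(r)
h=cv2.cvtColor(im,cv2.COLOR_RGB2HSV); gm=((h[...,0]>45)&(h[...,0]<75)&(h[...,1]>120)).astype(np.uint8)
k,l,s,c=cv2.connectedComponentsWithStats(gm)
for i in range(1,k):
    if s[i,4]>100: print('green',s[i],onz(C,c[i],.034))
ctr=np.array([.593,.1785]); sf=ctr-n*.059; print('switch',sf)
st=sf-n*.045; print(st)
delta((st[0],st[1],.2),a+np.pi)
E
```

```text
[[     0      0    560    420 228162]
 [   212    131    112    139   4740]
 [    17    293    102     36   2298]]
((590.743408203125, 177.591552734375), (89.73873138427734, 119.88249969482422), 16.710586547851562)
green [ 478   79   82  218 9224] [[0.82942365 0.23743213 0.034     ]]
green [201 182  14  35 414] [[0.53793756 0.15928572 0.034     ]]
switch [0.53650767 0.16148188]
[0.4934203  0.14850196]
delta [-0.0002, -0.1095, 0.0061] [0.0075, 0.0081, -1.5704] now [0.5982 0.1803 0.2072] F [ 0.4 -0.5 -0. ] w 0.996 t 5.38 q [ 0.25  0.18  1.75  0.    1.2  -0.04]
```

apply_moves(
  deltas=[
    [0,-0.03,0,0,0,-0.12,1],
    [0,-0.06,0,0,0,-0.24,1],
    [0,-0.09,0,0,0,-0.36,1],
    [0,-0.11,0.006,0,0,-0.48,1],
    [0,-0.11,0.006,0,0,-0.6,1],
    [0,-0.11,0.006,0,0,-0.72,1],
    [0,-0.11,0.006,0,0,-0.84,1],
    [0,-0.11,0.006,0,0,-0.96,1],
  ],
)

```text
time: 6.05
tool_pos: [0.489, 0.1475, 0.1953]
tcp_rot: [-0.488, -3.103, 0.0]
wrist_force: [0.2, -0.5, -0.1]
width: 0.0
```

```bash
python3 -c "
from h import *
delta((.4911,.1476,.2),.292+np.pi)
"
```

```text
delta [-0.002, 0.0008, -0.0047] [-0.0001, -0.0005, -0.6038] now [0.489  0.1475 0.1953] F [ 0.2 -0.5 -0.1] w 0.0 t 6.05 q [ 0.24 -0.02  1.99 -0.    1.17 -1.01]
```

apply_moves(
  deltas=[
    [-0.002,0.001,0,0,0,-0.12,1],
    [-0.002,0.001,0,0,0,-0.24,1],
    [-0.002,0.001,0.03,0,0,-0.36,1],
    [-0.002,0.001,0.06,0,0,-0.48,1],
    [-0.002,0.001,0.095,0,0,-0.604,1],
    [-0.002,0.001,0.13,0,0,-0.604,1],
    [-0.002,0.001,0.155,0,0,-0.604,1],
    [-0.002,0.001,0.167,0,0,-0.604,1],
  ],
)

```text
time: 6.72
tool_pos: [0.4879, 0.147, 0.0245]
tcp_rot: [0.447, -3.102, 0.001]
wrist_force: [-0.4, -0.4, -0.2]
width: -0.001
```

```bash
python3 - <<'E'
from h import *
n=np.array([np.cos(.292),np.sin(.292)])
p=np.array([.5342,.1606])-n*.016
delta((p[0],p[1],.026),.292+np.pi)
im,C=shot('wrist','w4')
E
```

```text
delta [-0.0323, -0.0001, -0.0017] [0.0003, -0.0073, -0.0058] now [0.4879 0.147  0.0245] F [-0.4 -0.4 -0.2] w -0.001 t 6.72 q [ 0.24  0.19  2.13  0.    0.84 -1.61]
```

View pics/w4.png

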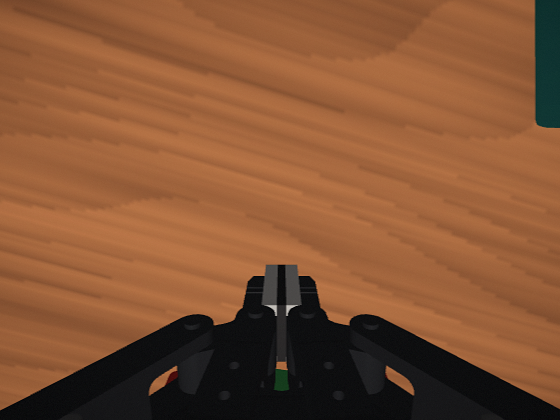

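The green switch shows through the fingers, centred at (282,380), and the turquoise pack at the right edge is clear. Advance to contact.

apply_moves(
  deltas=[
    [-0.012,0,0,0,0,0,1],
    [-0.024,0,0,0,0,0,1],
    [-0.034,0,0,0,0,0,1],
    [-0.036,0,0,0,0,0,1],
    [-0.038,0,0,0,0,0,1],
    [-0.038,0,0,0,0,0,1],
  ],
)

```text
time: 7.27
tool_pos: [0.5264, 0.1582, 0.0297]
tcp_rot: [0.448, -3.105, 0.001]
wrist_force: [-6.2, -1.1, 4.5]
width: 0.003
```

apply_moves(
  deltas=[
    [-0.001,0,0,0,0,0,1],
    [-0.002,0,0,0,0,0,1],
    [-0.003,0,0,0,0,0,1],
    [-0.004,0,0,0,0,0,1],
    [-0.004,0,0,0,0,0,1],
  ],
)

```text
time: 7.68
tool_pos: [0.5287, 0.1589, 0.0296]
tcp_rot: [0.447, -3.103, 0.001]
wrist_force: [-9.6, -2.3, 8.2]
width: 0.002
```

apply_moves(
  deltas=[
    [-0.001,0,-0.001,0,0,0,1],
    [-0.002,0,-0.002,0,0,0,1],
    [-0.003,0,-0.002,0,0,0,1],
    [-0.004,0,-0.002,0,0,0,1],
    [-0.004,0,-0.002,0,0,0,1],
  ],
)

```text
time: 8.1
tool_pos: [0.5305, 0.1594, 0.0298]
tcp_rot: [0.447, -3.099, 0.002]
wrist_force: [-9.3, -3.9, 1.0]
width: -0.004
```

apply_moves(
  deltas=[
    [-0.001,0,-0.001,0,0,0,1],
    [-0.002,0,-0.001,0,0,0,1],
    [-0.003,0,-0.001,0,0,0,1],
    [-0.003,0,-0.001,0,0,0,1],
    [-0.003,0,-0.001,0,0,0,1],
  ],
)

```text
time: 8.52
tool_pos: [0.5326, 0.1601, 0.0301]
tcp_rot: [0.447, -3.097, 0.003]
wrist_force: [-11.0, -3.1, -1.1]
width: -0.001
```

apply_moves(
  deltas=[
    [-0.001,0,0,0,0,0,1],
    [-0.002,0,0,0,0,0,1],
    [-0.003,0,0,0,0,0,1],
    [-0.003,0,0,0,0,0,1],
    [-0.003,0,0,0,0,0,1],
  ],
)

```text
time: 8.93
tool_pos: [0.533, 0.1602, 0.0298]
tcp_rot: [0.446, -3.092, 0.004]
wrist_force: [-16.7, -5.7, 4.4]
width: -0.002
```

apply_moves(
  deltas=[
    [-0.001,0,0,0,0,0,1],
    [-0.002,0,0,0,0,0,1],
    [-0.003,0,0,0,0,0,1],
    [-0.003,0,0,0,0,0,1],
    [-0.003,0,0,0,0,0,1],
  ],
)

```text
time: 9.35
tool_pos: [0.533, 0.1602, 0.0298]
tcp_rot: [0.445, -3.085, 0.005]
wrist_force: [-24.2, -7.9, 12.7]
width: 0.0
```

Force climbs to 25 N with no more motion after about 9 mm of travel, so the switch has bottomed out. Back off and rise.

apply_moves(
  deltas=[
    [0.015,0,0,0,0,0,1],
    [0.035,0,0,0,0,0,1],
    [0.05,0,0,0,0,0,1],
    [0.05,0,-0.04,0,0,0.1,0],
    [0.05,0,-0.08,0,0,0.22,0],
    [0.05,0,-0.12,0,0,0.34,0],
    [0.05,0,-0.16,0,0,0.46,0],
    [0.05,0,-0.18,0,0,0.58,0],
  ],
)

```text
time: 10.02
tool_pos: [0.4996, 0.1501, 0.2197]
tcp_rot: [0.468, 3.097, 0.006]
wrist_force: [0.7, 0.1, 0.5]
width: 0.71
```

```bash
python3 - <<'E'
from h import *
delta((.5907,.1776,.208),.292+np.pi/2)
E
```

```text
delta [-0.0789, 0.0531, 0.0127] [0.0095, 0.0057, 0.9791] now [0.4996 0.1501 0.2197] F [0.7 0.1 0.5] w 0.71 t 10.02 q [ 0.24 -0.03  1.95  0.    1.21 -1.03]
```

apply_moves(
  deltas=[
    [-0.02,0.013,0,0,0,0.12,0],
    [-0.04,0.026,0,0,0,0.24,0],
    [-0.06,0.04,0,0,0,0.36,0],
    [-0.078,0.052,0.005,0,0,0.48,0],
    [-0.078,0.052,0.01,0,0,0.6,0],
    [-0.078,0.052,0.01,0,0,0.72,0],
    [-0.078,0.052,0.01,0,0,0.84,0],
    [-0.078,0.052,0.01,0,0,0.96,0],
  ],
)

```text
time: 10.68
tool_pos: [0.5868, 0.1767, 0.2032]
tcp_rot: [1.85, 2.538, 0.002]
wrist_force: [0.6, 0.2, -0.2]
width: 0.999
```

apply_moves(
  deltas=[
    [0,0,0,0,0,0.02,0],
    [0,0,0,0,0,0.02,0],
  ],
)

```text
time: 10.85
tool_pos: [0.5866, 0.1767, 0.2032]
tcp_rot: [1.865, 2.527, 0.002]
wrist_force: [-0.9, 0.4, -0.5]
width: 0.998
```

```bash
python3 - <<'E'
from h import *
im,C=shot('wrist','w5'); 
m=red(im); ct=np.argwhere(m)[:,::-1]; P=onz(C,ct,.06)[:,:2]; P=P[np.linalg.norm(P-[.593,.178],axis=1)<.085].astype(np.float32)
r=cv2.minAreaRect(P*1000); print(r)
h=cv2.cvtColor(im,cv2.COLOR_RGB2HSV); gm=((h[...,0]>45)&(h[...,0]<75)&(h[...,1]>120)).astype(np.uint8)
k,l,s,c=cv2.connectedComponentsWithStats(gm)
for i in range(1,k):
    if s[i,4]>30: print('green',s[i],onz(C,c[i],.034))
delta((*np.array(r[0])/1000,.102),.292+np.pi/2)
# stand from top view
cv2.imwrite('pics/w5c.png',cv2.resize(im[100:300,120:400,::-1],None,fx=2.5,fy=2.5))
E
```

```text
((591.1768798828125, 177.5742950439453), (89.32615661621094, 120.75871276855469), 16.700035095214844)
green [ 497  130   63  162 5114] [[0.81972125 0.22294017 0.034     ]]
green [229 186   4  32  81] [[0.54402108 0.15989255 0.034     ]]
delta [-0.0005, 0.0046, 0.1011] [0.0014, 0.0001, 0.0079] now [0.5865 0.1766 0.2031] F [ 0.5  0.5 -0.2] w 1.0 t 10.9 q [ 0.25  0.17  1.78  0.    1.2  -0.05]
```

View pics/w5c.png

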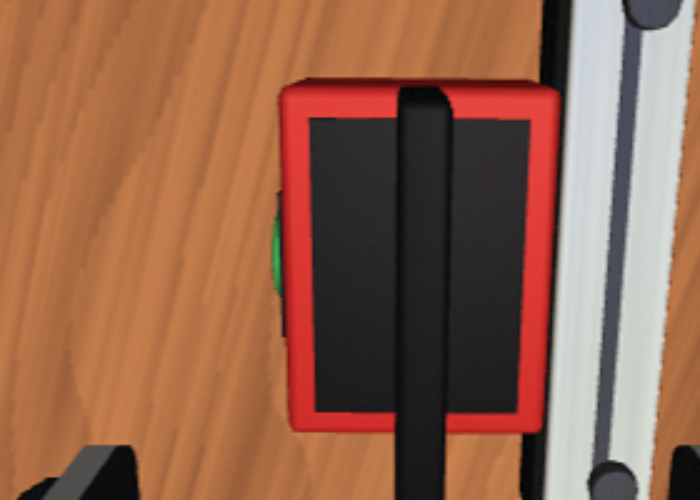

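The switch cap (crop (278,255)) now barely protrudes: 4 px wide instead of 14, which fits 9 mm in. The pack is flush with the stop. Grip the handle.

apply_moves(
  deltas=[
    [0,0.0045,0.03,0,0,0.008,0],
    [0,0.0045,0.06,0,0,0.008,0],
    [0,0.0045,0.085,0,0,0.008,0],
    [0,0.0045,0.098,0,0,0.008,0],
    [0,0.0045,0.101,0,0,0.008,0],
    [0,0.0045,0.101,0,0,0.008,0],
  ],
)

```text
time: 11.4
tool_pos: [0.5899, 0.1777, 0.1006]
tcp_rot: [-1.876, -2.518, 0.002]
wrist_force: [-0.1, -0.6, -0.0]
width: 1.0
```

apply_moves(
  deltas=[
    [0,0,0,0,0,0,0.5],
    [0,0,0,0,0,0,1],
    [0,0,0,0,0,0,1],
    [0,0,0,0,0,0,1],
    [0,0,0,0,0,0,1],
    [0,0,0,0,0,0,1],
    [0,0,0,0,0,0,1],
    [0,0,0,0,0,0,1],
  ],
  squeeze=70,
)

```text
time: 12.07
tool_pos: [0.5912, 0.1781, 0.102]
tcp_rot: [1.878, 2.517, 0.002]
wrist_force: [0.6, 1.1, 2.9]
width: 0.146
```

```bash
python3 - <<'E'
from h import *
delta((.56,.168,.215),.292+np.pi/2)
# stand estimate: arms as bright lines in the top view and camera-independent side view
C=cam('top'); S=cam('side')
im=cv2.imread('pics/top0.png')[:,:,::-1]
g=cv2.cvtColor(im,cv2.COLOR_RGB2GRAY); hs=cv2.cvtColor(im,cv2.COLOR_RGB2HSV)
mk=(g>125)&(hs[...,1]<60)
L=[[],[]]
for v in range(155,190):
    us=[u for u in range(325,368) if mk[v,u]]
    a=[u for u in us if u<347]; b=[u for u in us if u>=347]
    mid=345
    if a: L[0].append((np.mean(a)+0.,v))
    if b: L[1].append((np.mean(b),v))
for q in L:
    X=onz(C,q,.2)[:,:2]; c=X.mean(0); u=np.linalg.svd(X-c)[2][0]; u*=np.sign(u[0]); print(len(q),c.round(4),'yaw',np.arctan2(u[1],u[0]).round(4),np.abs((X-c)@[-u[1],u[0]]).max())
E
```

```text
delta [-0.0008, -0.0326, -0.113] [0.0017, 0.0, -0.0029] now [0.5912 0.1781 0.102 ] F [0.6 1.1 2.9] w 0.146 t 12.07 q [ 0.25  0.26  1.85  0.    1.02 -0.04]
35 [ 0.6444 -0.1552] yaw -0.1967 0.0011774536074852906
34 [ 0.6417 -0.2151] yaw -0.1631 0.022962046790243707
```

apply_moves(
  deltas=[
    [0,-0.002,-0.01,0,0,0,1],
    [0,-0.008,-0.03,0,0,0,1],
    [0,-0.016,-0.055,0,0,0,1],
    [0,-0.025,-0.08,0,0,0,1],
    [0,-0.03,-0.105,0,0,0,1],
    [0,-0.035,-0.125,0,0,0,1],
    [0,-0.035,-0.133,0,0,0,1],
    [0,-0.035,-0.133,0,0,0,1],
  ],
)

```text
time: 12.73
tool_pos: [0.5577, 0.1681, 0.2366]
tcp_rot: [1.877, 2.516, 0.005]
wrist_force: [1.5, 0.5, -4.1]
width: 0.149
```

```bash
python3 -c "
from h import *
delta((.476,-.157,.235),np.pi/2-.19)"
```

```text
delta [-0.2883, -0.171, 0.001] [0.0038, -0.0007, 0.479] now [0.5577 0.1681 0.2366] F [ 1.5  0.5 -4.1] w 0.149 t 12.73 q [ 0.25  0.08  1.8  -0.    1.25 -0.04]
```

apply_moves(
  deltas=[
    [-0.015,-0.009,0,0,0,0.03,1],
    [-0.04,-0.024,0,0,0,0.08,1],
    [-0.07,-0.042,0,0,0,0.14,1],
    [-0.1,-0.06,0,0,0,0.2,1],
    [-0.13,-0.077,0,0,0,0.26,1],
    [-0.16,-0.095,0,0,0,0.32,1],
    [-0.19,-0.113,0,0,0,0.38,1],
    [-0.22,-0.13,0,0,0,0.44,1],
  ],
)

```text
time: 13.4
tool_pos: [0.4929, -0.0812, 0.2316]
tcp_rot: [-2.383, -2.042, 0.004]
wrist_force: [0.4, 0.2, -3.1]
width: 0.151
```

```bash
python3 -c "
from h import *
delta((.476,-.157,.235),np.pi/2-.19)"
```

```text
delta [-0.0775, -0.0051, -0.0034] [-0.0044, -0.0001, 0.0363] now [ 0.4929 -0.0812  0.2316] F [ 0.4  0.2 -3.1] w 0.151 t 13.4 q [-0.21 -0.07  1.97 -0.    1.25 -0.06]
```

apply_moves(
  deltas=[
    [-0.02,-0.002,-0.003,0,0,0.02,1],
    [-0.04,-0.003,-0.003,0,0,0.037,1],
    [-0.06,-0.005,-0.003,0,0,0.037,1],
    [-0.07,-0.005,-0.003,0,0,0.037,1],
    [-0.074,-0.005,-0.003,0,0,0.037,1],
    [-0.074,-0.005,-0.003,0,0,0.037,1],
    [-0.074,-0.005,-0.003,0,0,0.037,1],
  ],
)

```text
time: 13.98
tool_pos: [0.4788, -0.1517, 0.2364]
tcp_rot: [-2.419, -2.002, 0.0]
wrist_force: [0.6, -0.3, -4.3]
width: 0.146
```

```bash
python3 -c "
from h import *
im,C=shot('wrist','w6')
delta((.476,-.157,.235),np.pi/2-.19)
im,C=shot('top','t6')
im,C=shot('side','s6')"
```

```text
delta [-0.006, -0.0019, 0.0016] [-0.0011, -0.0009, 0.0026] now [ 0.4789 -0.1515  0.2366] F [-0.2 -0.5 -3.7] w 0.149 t 14.03 q [-0.36 -0.07  1.96  0.    1.25 -0.17]
```

View pics/w6.png

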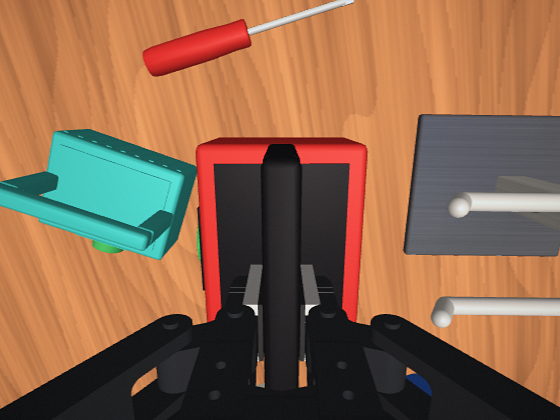

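View pics/s6.png

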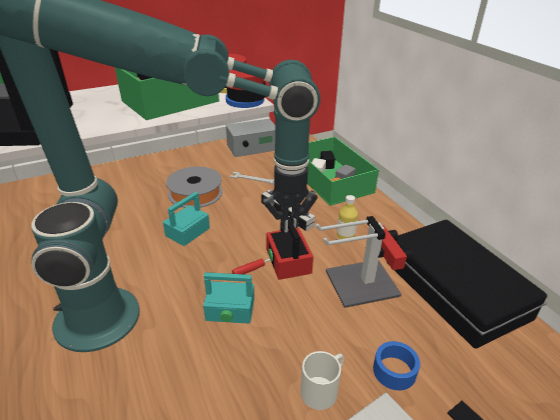

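Wrist view: the two arm tips at (459,207) and (443,318), arms run right; pack hangs straight in front of them and the side view shows the pack clear of everything. Measure the arm lines.

```bash
python3 - <<'E'
from h import *
st=status.read_state(); C=cam('wrist',st); im=cv2.imread('pics/w6.png')[:,:,::-1].copy()
hs=cv2.cvtColor(im,cv2.COLOR_RGB2HSV); mk=((hs[...,1]<45)&(hs[...,2]>125))
M=[]
for lo,hi in ((185,222),(288,325)):
    q=[(u,np.flatnonzero(mk[lo:hi,u]).mean()+lo) for u in range(480,556,3) if mk[lo:hi,u].any()]
    X=onz(C,q,.2)[:,:2]; c=X.mean(0); u=np.linalg.svd(X-c)[2][0]; u*=np.sign(u[0]); yaw=np.arctan2(u[1],u[0])
    w=[mk[lo:hi,x].sum() for x in (490,520,550)]
    print(c.round(4),'yaw',yaw.round(4),np.abs((X-c)@[-u[1],u[0]]).max().round(5),w); M.append((c,yaw))
yaw=(M[0][1]+M[1][1])/2; n=np.array([np.cos(yaw),np.sin(yaw)]); t=np.array([-n[1],n[0]])
mid=np.mean([M[0][0]@t,M[1][0]@t]); print('sep',(M[0][0]-M[1][0])@t)
tips=onz(C,[(459,207),(443,318)],.214)[:,:2]; print('tips',tips.round(4),tips@n)
# outermost extent of tips, at z=.21
o=(tips@n).mean()+.138; org=n*o+t*mid; seat=org-.08*n
print('yaw',yaw,'origin',org,'seat',seat,'bar along n now',st['tool_pos'][:2]@n-o,'lateral err',st['tool_pos'][:2]@t-mid)
m=red(im); P=onz(C,np.argwhere(m)[:,::-1],st['tool_pos'][2]+.0187-.06)[:,:2]
# top-view base plate origin check
delta((*(org-.215*n),.2125),np.pi/2+yaw)
delta((*seat,.2125),np.pi/2+yaw)
T=cam('top'); print('seat px top',proj(T,[[*seat,.212],[*(org-.14*n+.03*t),.214],[*(org-.14*n-.03*t),.214],[*org,.205]]).round(1).tolist())
E
```

```text
[ 0.6046 -0.1466] yaw -0.1973 0.00014 [np.int64(18), np.int64(19), np.int64(18)]
[ 0.6044 -0.2086] yaw -0.2028 0.00028 [np.int64(16), np.int64(16), np.int64(16)]
sep 0.06083152825699466
tips [[ 0.5682 -0.1388]
 [ 0.557  -0.1982]] [0.58449054 0.58524888]
yaw -0.200058027685252 origin [ 0.69773664 -0.19649849] seat [ 0.61933223 -0.18060039] bar along n now -0.22318946670199452 lateral err 0.0007079937378296416
delta [-0.0008, 0.0082, 0.0246] [-0.0003, -0.0005, 0.0134] now [ 0.4791 -0.1515  0.2371] F [ 0.1  0.4 -4.9] w 0.151 t 14.13 q [-0.36 -0.07  1.96  0.    1.25 -0.17]
delta [-0.0026, 0.1432, 0.0245] [-0.0003, -0.0005, 0.0134] now [ 0.4791 -0.1515  0.2371] F [ 0.1  0.4 -4.9] w 0.151 t 14.13 q [-0.36 -0.07  1.96  0.    1.25 -0.17]
seat px top [[343.5, 179.1], [330.9, 196.0], [349.9, 199.5], [347.3, 154.8]]
```

Lateral error is under 1 mm. Lower 20 mm (bar 12 mm over the tips, housing well below the arms), turn 0.013, and move in.

apply_moves(
  deltas=[
    [0,0,0.01,0,0,0.013,1],
    [0,0.003,0.02,0,0,0.013,1],
    [-0.0005,0.015,0.02,0,0,0.013,1],
    [-0.001,0.03,0.02,0,0,0.013,1],
    [-0.001,0.045,0.02,0,0,0.013,1],
    [-0.0015,0.06,0.02,0,0,0.013,1],
    [-0.0015,0.07,0.02,0,0,0.013,1],
    [-0.0015,0.07,0.02,0,0,0.013,1],
  ],
)

```text
time: 14.8
tool_pos: [0.5497, -0.1674, 0.2167]
tcp_rot: [2.432, 1.987, 0.001]
wrist_force: [0.6, -0.3, -3.9]
width: 0.149
```

```bash
python3 -c "
from h import *
delta((.6193,-.1806,.217),np.pi/2-.2)"
```

```text
delta [0.0009, 0.0708, -0.0002] [0.0009, -0.0001, -0.0006] now [ 0.5497 -0.1674  0.2167] F [ 0.6 -0.3 -3.9] w 0.149 t 14.8 q [-0.34  0.08  1.84  0.    1.22 -0.14]
```

apply_moves(
  deltas=[
    [0.001,0.01,0,0,0,0,1],
    [0.001,0.023,0,0,0,0,1],
    [0.001,0.036,0,0,0,0,1],
    [0.001,0.05,0,0,0,0,1],
    [0.001,0.062,0,0,0,0,1],
    [0.001,0.071,0,0,0,0,1],
    [0.001,0.071,0,0,0,0,1],
  ],
)

```text
time: 15.38
tool_pos: [0.6186, -0.1804, 0.217]
tcp_rot: [2.432, 1.987, 0.001]
wrist_force: [-1.1, 0.4, -3.5]
width: 0.144
```

```bash
python3 -c "
from h import *
im,C=shot('wrist','w7')
delta((.6193,-.1806,.194),np.pi/2-.2)"
```

```text
delta [-0.0001, 0.0019, 0.0229] [-0.0007, -0.0001, -0.0008] now [ 0.6175 -0.1802  0.2169] F [-0.2 -0.2 -4.6] w 0.15 t 15.43 q [-0.32  0.21  1.69 -0.    1.24 -0.12]
```

View pics/w7.png

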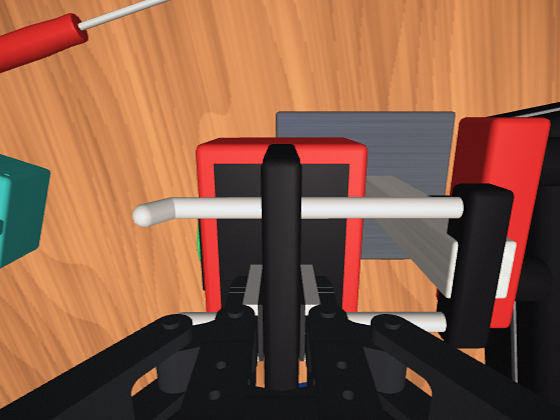

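Both arms pass under the bar, which crosses at (281,208), well inside the tip at (145,215). Lower until it rests.

apply_moves(
  deltas=[
    [0,0.001,0.006,0,0,0,1],
    [0,0.001,0.012,0,0,0,1],
    [0,0.001,0.018,0,0,0,1],
    [0,0.001,0.021,0,0,0,1],
    [0,0.001,0.023,0,0,0,1],
    [0,0.001,0.023,0,0,0,1],
  ],
)

```text
time: 15.93
tool_pos: [0.6176, -0.1803, 0.1941]
tcp_rot: [-2.433, -1.987, 0.001]
wrist_force: [0.0, 0.0, -4.3]
width: 0.148
```

Not yet resting (still carrying 4.3 N).

apply_moves(
  deltas=[
    [0,0.001,0.001,0,0,0,1],
    [0,0.001,0.002,0,0,0,1],
    [0,0.001,0.002,0,0,0,1],
    [0,0.001,0.002,0,0,0,1],
  ],
)

```text
time: 16.27
tool_pos: [0.6191, -0.1807, 0.1939]
tcp_rot: [2.433, 1.987, 0.0]
wrist_force: [-4.6, 0.7, 5.0]
width: 0.148
```

Resting on the arms. Release and rise slowly.

apply_moves(
  deltas=[
    [0,-0.001,-0.001,0,0,0,1],
    [0,-0.001,-0.001,0,0,0,0.8],
    [0,-0.001,-0.001,0,0,0,0.6],
    [0,-0.001,-0.001,0,0,0,0.4],
    [0,-0.001,-0.001,0,0,0,0.2],
    [0,-0.001,-0.001,0,0,0,0.2],
    [0,-0.001,-0.001,0,0,0,0.2],
    [0,-0.001,-0.001,0,0,0,0.2],
  ],
)

```text
time: 16.93
tool_pos: [0.6182, -0.1804, 0.1933]
tcp_rot: [2.433, 1.987, 0.0]
wrist_force: [-0.2, -1.2, -0.1]
width: 0.797
```

apply_moves(
  deltas=[
    [0,0,-0.008,0,0,0,0.2],
    [0,0,-0.02,0,0,0,0.2],
    [0,0,-0.04,0,0,0,0.2],
    [0,0,-0.06,0,0,0,0.2],
    [0,0,-0.08,0,0,0,0.2],
    [0,-0.03,-0.1,0,0,0,0.2],
    [0,-0.06,-0.11,0,0,0,0.2],
    [0,-0.09,-0.11,0,0,0,0.2],
  ],
)

```text
time: 17.6
tool_pos: [0.5312, -0.163, 0.3084]
tcp_rot: [2.428, 1.984, 0.006]
wrist_force: [-0.9, -0.0, -0.4]
width: 0.799
```

apply_moves(
  deltas=[
    [0.03,-0.03,0,0,0,0,0.2],
    [0.06,-0.06,0,0,0,0,0.2],
    [0.09,-0.09,0,0,0,0,0.2],
    [0.09,-0.09,0,0,0,0,0.2],
    [0.09,-0.09,0,0,0,0,0.2],
  ],
)

```text
time: 18.02
tool_pos: [0.4592, -0.055, 0.3052]
tcp_rot: [2.428, 1.989, 0.004]
wrist_force: [-0.5, -0.8, 0.0]
width: 0.797
```

```bash
python3 - <<'E'
from h import *
im,C=shot('side','s8'); cv2.imwrite('pics/s8c.png',cv2.resize(im[180:330,190:420,::-1],None,fx=3.4,fy=3.4,interpolation=cv2.INTER_CUBIC))
n=np.array([np.cos(-.2),np.sin(-.2)]);t=np.array([-n[1],n[0]]); seat=np.array([.6193,-.1806])
print('bar px expected side',((proj(C,[[*(seat+.06*t),.212],[*(seat-.06*t),.212]])-[190,180])*3.4).round(),status.read_state()['time'])
im,C=shot('top','t8'); m=red(im); P=onz(C,np.argwhere(m)[:,::-1],.152)[:,:2]; P=P[np.linalg.norm(P-seat,axis=1)<.085].astype(np.float32); print(cv2.minAreaRect(P*1000))
a=cv2.imread('pics/top0.png').astype(int); d=np.abs(a-im[:,:,::-1]).max(2)>60
for nm,u,v in (('turq1',215,274),('turq2',323,271),('screw',288,230),('spool',153,249),('mug',413,243),('tape',417,192),('glue',282,142),('wrench',157,185)): print(nm,d[v-18:v+18,u-18:u+18].sum(),end=' ')
E
```

```text
bar px expected side [[494. 119.]
 [554. 215.]] 18.0667
((615.5970458984375, -181.70849609375), (119.71147918701172, 93.315185546875), 78.596923828125)
turq1 0 turq2 202 screw 621 spool 0 mug 0 tape 0 glue 0 wrench 0
```

View pics/s8c.png

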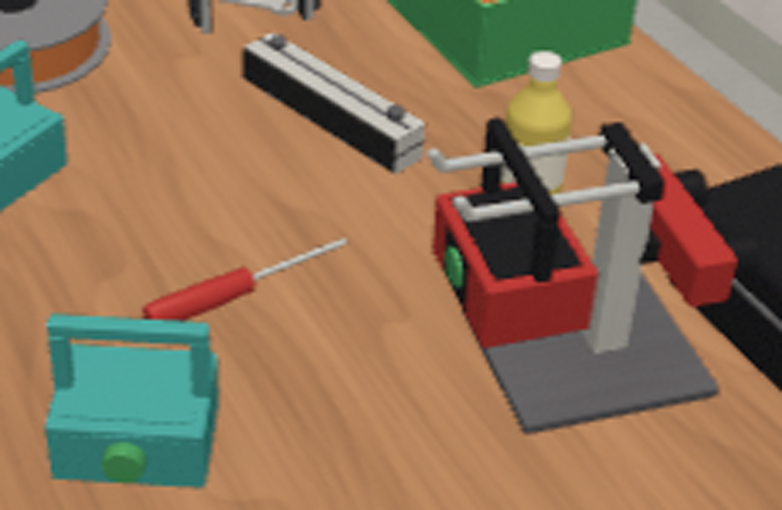

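The pack hangs level by its handle across both arms (crop (520,165)), clear of the tips and post, with the switch in. The other objects look unmoved; the two top-view differences are most likely the arm covering them. Hand in.

```bash
python3 - <<'E'
from h import *
a=cv2.imread('pics/side0.png').astype(int); b=cv2.imread('pics/s8.png').astype(int); d=np.abs(a-b).max(2)>60
for nm,u,v,w in (('turq2',229,297,25),('screw',262,263,20)): print(nm,d[v-w:v+w,u-w:u+w].sum())
s=status.read_state(); print(s['wrist_force'].round(1),s['time']); print(job.finish_job())
E
```

```text
turq2 0
screw 17
[ 0.3 -1.   0.1] 18.1167
the job is handed in; nothing more can be done
None
```

I pressed the red pack's switch fully in against the stop bar, then hung the pack by its handle across both arms of the stand's hook and let go. The job was handed in at 18.1 s of the 72 s allowed; no verdict was reported.

- **Switch:** with the pack flush against the stop, the cap travelled about 9 mm at roughly 11 N. The force then rose to about 25 N with no further motion. A close-up afterwards showed the cap barely protruding, 4 px wide instead of 14.
- **Hanging:** the last top view puts the pack's centre within about 4 mm of the seat point and square to the arms. The last side view shows it hanging level, well inside the tips, with the switch still in. The gripper was clear, with wrist force about zero.
- **Other things:** six of the eight spots checked from the top, including the turquoise pack by the spool, showed no change. The other turquoise pack and the screwdriver did show changes there, most likely because the arm was covering them.
    - **Turquoise pack by the stand:** no change in the side view.
    - **Screwdriver:** 17 pixels differ in the side view. I put that down to the red pack's old place overlapping the check window; I did not look into it further.

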